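# Gas test from the welding console: two dome keys, each just to its click

## Robot

A 7-joint arm with a two-finger parallel gripper is mounted at the origin on the work surface. World frame = base frame: x ahead of the robot, y to its left, z up, the work surface at z = 0. Lengths are in m, angles in rad, forces in N, time in s.
With the tool pointing down it reaches from about 0.425 to 0.925 m from the base axis. Payload 6.8 kg.
Tool frame: the origin (TCP) lies midway between the tips of the shut fingers; the grasp point (between the pads) lies r.grasp_offset behind it (r.grasp_offset is the distance from the TCP to the grasp point, in m); z points along the fingers, y is the direction in which the jaws open and shut (so a half turn about z gives the same grasp; the last joint's range is limited). The gripper opens to 85 mm and grips with 20 to 120 N. Pads are 22 mm wide; open, the fingers measure 114 mm over their backs; the gripper's body (76 mm by 85 mm) begins 54 mm behind the grasp point. The pads swing forward as they close: fully open they stand 13 mm farther back than shut.
Start: joints at [1.121, 0.477, 0.022, 1.555, -0.011, 1.109, -0.083], TCP at [0.226, -0.636, 0.231] pointing down, gripper open.
Joint ranges: [-2.96, 2.96], [-0.34, 2.1], [-1.41, 1.46], [0.24, 2.44], [-1.37, 4.51], [0.17, 1.92], [-2.96, 2.96]. Speed limits (rad/s): [2.39, 2.39, 3.14, 3.14, 3.14, 3.14, 3.14].

## Interface

Orientations are given as a rotation vector (axis times angle).
In Python, from bench import r gives the robot as it stands. The module is installed in compiled form; this text tells all that it offers.
- The arm moves only by the tool send_rows, never from a script. Its argument "moves" is one flat list of numbers, 4 for each row, row after row: the shift along the tool's x, y, z in mm, then the turn about the tool's z in degrees. A call has 1 to 8 rows; each row is the pose to reach, as a shift and turn from the pose commanded when the call began, along the tool's axes at that moment; what a row does not reach only later rows make up. A row lasts 1/8 s, in which the tool goes at most 62.5 mm and 10.7 degrees, less where a joint would pass 70% of its speed; a pose out of reach is approached as far as the arm can. A call with a gripper value outside its range is refused whole. "hand" is the closure, from 0 (fully open) to 1 (shut), set as the call begins (left out, the last holds). The fingers move at their own pace and stop on an object; "newtons" is the grip in N (left out, the last holds). Time passes only in rows, so rows that repeat a pose let the fingers close. It gives the time, the measured TCP pose, the force and the opening at its end, in the units of the state.
- r.get_obs(): the state, without advancing time (a new reading comes with each control period).
- r.grab_frame(name): name is "scene" or "top"; returns a dict with "img" (384x512x3 uint8, red, green, blue), "mtx" (3x3 intrinsics, pixels), "world_to_cam" (4x4, takes a point from world to camera coordinates). Camera axes: x right, y up, looking along -z (the intrinsics and any distortion apply to the point x, -y, -z); pixel columns grow to the right and rows downward; lengths in m; the calibration is good to about 2 mm. A picture is of the moment at which its call begins. There is no depth.
- r.hand_in(): hands the job in, once; it reports no verdict.
The state is a dict: "clock": time; "joints": joint angles; "qvel": joint speeds; "tau": joint torques, N m; "tcp_pos": TCP position; "orientation": TCP orientation; "contact_force": force on the tool from outside, world axes, zero at the start; "moment": the same for the moment, N m; "grip_width": finger opening in m.
Only numpy, scipy, OpenCV 4.12 (cv2) and the standard library are available. Lean on these libraries where they do the work, as an engineer would, in place of code of your own. Each camera call takes 0.05 s, during which the arm holds its last target.

## Task

Run the gas test on the welding bench's key console: press the round key until it clicks, let it come back up, then press the long bar key until it clicks and let it come up too. Stop each press at the click, where the resistance suddenly gives way, without driving the key on towards its bottom stop, and leave the square key alone.

Things in the scene. Friction and masses are not known exactly. Their poses are not given: they have to be found in the camera images.
- console: Low grey console fixed to the table, 120 mm (its x) by 300 mm (its y), 50 mm high; origin: centre of its underside. On top, in a row along its y at -90, 0 and +90 mm, three equal 80 mm square units, 6 mm high, each with one off-white key standing 18 mm proud. The keys differ only in shape and may sit in any order.
- round_top (a point): The round key, 44 mm in diameter, edge bevelled 5 mm. It slides straight down, 13 mm to a hard stop, and springs back. The push rises from 2 N to about 6 N at 3 mm, then the dome gives way (the click) and it drops to about 3 N at 7.5 mm; then it climbs: 5.4 N at 10 mm, 7 N at 11 mm. Clicked once 5 mm down; 11 mm or more is too far. Point: centre of its top face, 74 mm above the table when up; moves with the key.
- bar_top (a point): The long bar key, 66 mm along the console's y, 24 mm along its x. Travel (13 mm to the stop), push (6 N at 3 mm, 3 N at 7.5 mm), click depth (5 mm) and too-far depth (11 mm) as for the round key; may be pushed anywhere on top. Point: centre of its top face, 74 mm above the table when up; moves with the key.
- square_top (a point): The square key, 38 mm wide, same travel and forces; leave it unpressed. Point: centre of its top face, 74 mm above the table when up; moves with the key.

How it is judged:
On the way, in this order (a step that is already met when the one before it is completed fails the run):
1. the round key is pressed through its click (5 mm or more down) (distance of round_top from where it was at the start of the episode above 0.005 m), for 0.05 s.
2. the round key is let up again (distance of round_top from where it was at the start of the episode below 0.002 m), for 0.05 s.
3. the bar key is pressed through its click (5 mm or more down) with the round key up (distance of bar_top from where it was at the start of the episode above 0.005 m and distance of round_top from where it was at the start of the episode below 0.002 m), for 0.05 s.
At the end, for the whole second after the job is handed in: After the round key and then the bar key have been clicked, all three keys stand up again within 2 mm of where they started (distance of each of round_top, bar_top, square_top from where it was at the start of the episode below 0.002 m); the robot touches nothing.
It fails at once if the round key is pressed too far, 11 mm down or more (distance of round_top from where it was at the start of the episode above 0.011 m).
It fails at once if the bar key is pressed too far, 11 mm down or more (distance of bar_top from where it was at the start of the episode above 0.011 m).
It fails at once if the square key is pressed by more than 3 mm (distance of square_top from where it was at the start of the episode above 0.003 m).
It also fails if it takes over 61 s, if anything falls off the work surface, if the arm or the gripper's body presses on something with over 40 N, if the wrist force passes 120 N, or if a joint passes its speed limit or range.

## Working session

There is one attempt and no reset: what is moved stays moved. The work goes in short steps, Python scripts to look and compute and a tool call to move; the robot and the scene stay as the last step left them, time stands still between calls to the robot, and variables do not carry over. Pictures are saved under pics/ and viewed, and the job is handed in when it is done.

Besides the shell and the picture viewer there is one more tool, called after ">>>" as name(argument=value, ...) on one line, values as JSON. send_rows: Moves the arm, as the interface text tells. Its arguments: {"type":"object","properties":{"moves":{"type":"array"},"hand":{"type":"number"},"newtons":{"type":"number"}},"required":["moves"]}

```bash
mkdir -p pics; python3 - <<'E'
from bench import r
import cv2,pickle,numpy as np
np.set_printoptions(precision=4,suppress=True)
o=r.get_obs();print(o,r.grasp_offset)
d={}
for n in("scene","top"):
    f=r.grab_frame(n);d[n]=f;cv2.imwrite(f"pics/{n}0.png",f["img"][:,:,::-1]);print(n,f["mtx"],f["world_to_cam"],f.keys())
pickle.dump(d,open("f0.pkl","wb"))
E
```

```text
{'clock': 0.0, 'joints': array([ 1.1209,  0.4778,  0.0224,  1.5565, -0.0115,  1.1093, -0.0831]), 'qvel': array([-0.0017, -0.0002,  0.0007, -0.0001, -0.0023,  0.0001,  0.0008]), 'tau': array([  0.0002, -59.6455,   1.6078, -28.1193,   0.0122,   0.0094,
         0.    ]), 'tcp_pos': array([ 0.226 , -0.6354,  0.2303]), 'orientation': array([-3.0941, -0.5339,  0.0007]), 'contact_force': array([-0.4679, -0.0336, -0.0899]), 'moment': array([-0.0371,  0.0052, -0.0165]), 'grip_width': 0.08522105949166471} 0.0187
scene [[499.816    0.     259.1086]
 [  0.     499.816  192.0575]
 [  0.       0.       1.    ]] [[-0.5322  0.8464  0.0175  0.2477]
 [-0.5434 -0.3574  0.7596  0.2538]
 [ 0.6492  0.3947  0.6502 -1.0954]
 [ 0.      0.      0.      1.    ]] dict_keys(['img', 'mtx', 'world_to_cam'])
top [[366.2921   0.     258.1143]
 [  0.     366.2921 195.4703]
 [  0.       0.       1.    ]] [[ 0.0439 -0.999  -0.0024  0.0058]
 [ 0.9688  0.0419  0.2442 -0.5805]
 [-0.2438 -0.0131  0.9697 -0.5868]
 [ 0.      0.      0.      1.    ]] dict_keys(['img', 'mtx', 'world_to_cam'])
```

```bash
sleep 1
```

```text
(no output)
```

View pics/scene0.png

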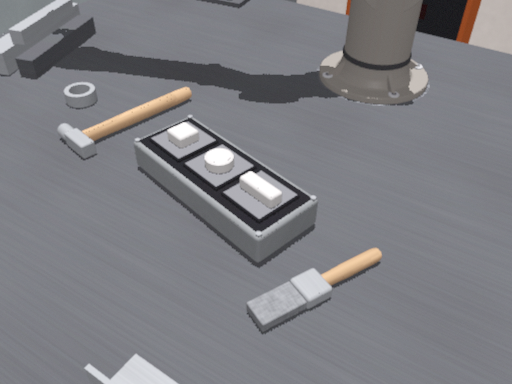

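View pics/top0.png

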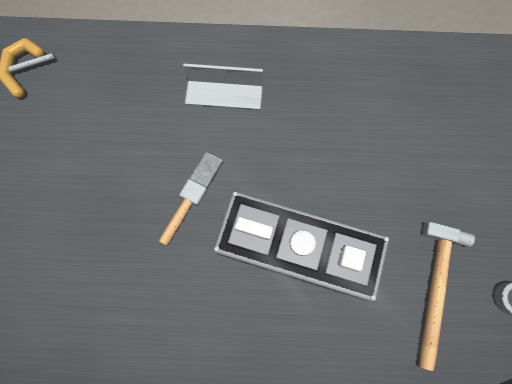

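The scene view has the square key near (183,134), the round near (219,160) and the bar near (260,189). The top view has the bar at (254,228), the round at (303,242) and the square at (353,258). Next I segment the key tops and triangulate.

```bash
cat > h.py <<'E'
import numpy as np,cv2
np.set_printoptions(precision=4,suppress=True)
def P(f):
    return f["mtx"]@np.diag([1,-1,-1])@f["world_to_cam"][:3]
def plane(f,uv,z):
    p=P(f);A=np.c_[p[:,0],p[:,1],p[:,2]*z+p[:,3]]
    w=np.linalg.solve(A,[uv[0],uv[1],1]);return np.r_[w[:2]/w[2],z]
def proj(f,x):
    q=P(f)@np.r_[x,1];return q[:2]/q[2]
def blobs(f,boxes,th=215):
    out=[]
    for (u,v,h) in boxes:
        g=f["img"].min(2);m=np.zeros_like(g);m[v-h:v+h,u-h:u+h]=1
        m=((g>th)&(m>0)).astype(np.uint8)
        n,l,s,c=cv2.connectedComponentsWithStats(m);k=1+np.argmax(s[1:,4])
        cs,_=cv2.findContours((l==k).astype(np.uint8),0,2)
        out.append((c[k],s[k],cs[0]))
    return out
E
python3 - <<'E'
from h import *;import pickle
d=pickle.load(open("f0.pkl","rb"))
S,T=d["scene"],d["top"]
for n,f,b in(("scene",S,[(219,160,22),(260,189,26),(183,134,20)]),("top",T,[(303,242,20),(254,228,24),(353,258,20)])):
    for (u,v,h) in b:
        g=f["img"].min(2)[v-h:v+h,u-h:u+h]; print(n,np.percentile(g,[50,70,80,90,95,100]))
for th in(170,190,210,225):
    a=blobs(S,[(219,160,22),(260,189,26),(183,134,20)],th);b=blobs(T,[(303,242,20),(254,228,24),(353,258,20)],th)
    for x,y,n in zip(a,b,("round","bar","sq")):
        X=cv2.triangulatePoints(P(S),P(T),x[0],y[0]).ravel();X=X[:3]/X[3]
        print(th,n,x[0],x[1][4],y[0],y[1][4],X,"planes",plane(S,x[0],.074),plane(T,y[0],.074),"rot",cv2.minAreaRect(y[2]))
for n,f,c in(("s",S,(219,160)),("t",T,(303,242))):
    i=f["img"]; i=i[c[1]-70:c[1]+70,c[0]-90:c[0]+90]
    cv2.imwrite(f"pics/{n}crop.png",cv2.resize(i[:,:,::-1],None,fx=4,fy=4,interpolation=cv2.INTER_NEAREST))
E
```

```text
scene [173. 174. 220. 255. 255. 255.]
scene [169. 175. 185. 255. 255. 255.]
scene [157. 174. 196. 255. 255. 255.]
top [185.  206.3 248.  251.  252.  254. ]
top [177.  182.  204.4 252.  253.  254. ]
top [181. 185. 250. 252. 252. 253.]
170 round [218.3648 163.0423] 899 [302.1506 242.4057] 1368 [ 0.5008 -0.0512  0.0576] planes [ 0.5181 -0.0384  0.074 ] [ 0.4985 -0.049   0.074 ] rot ((302.5, 241.5), (39.0, 39.0), 90.0)
170 bar [263.9675 184.9811] 739 [253.4418 228.7395] 1478 [0.5186 0.0386 0.0683] planes [0.524  0.0432 0.074 ] [0.5188 0.0366 0.074 ] rot ((253.578369140625, 228.87030029296875), (39.70159149169922, 39.70159149169922), 17.10272979736328)
170 sq [182.1571 137.4288] 681 [352.1592 257.724 ] 1319 [ 0.4776 -0.1395  0.0575] planes [ 0.4958 -0.1233  0.074 ] [ 0.476  -0.1352  0.074 ] rot ((352.5, 257.5), (39.0, 39.0), 90.0)
190 round [218.6887 156.4764] 424 [302.8085 242.5141] 496 [ 0.4993 -0.0512  0.069 ] planes [ 0.5049 -0.0473  0.074 ] [ 0.4984 -0.0501  0.074 ] rot ((302.75, 242.75), (24.748737335205078, 24.041629791259766), 45.0)
190 bar [260.7713 184.8809] 529 [253.6131 227.38
[... 1077 characters left out ...]
351928711), 12.994616508483887)
225 round [218.5411 156.3528] 377 [302.8858 242.472 ] 464 [ 0.4994 -0.0513  0.0692] planes [ 0.5047 -0.0477  0.074 ] [ 0.4985 -0.0503  0.074 ] rot ((303.0, 242.5), (23.0, 24.0), 90.0)
225 bar [260.6516 184.5882] 442 [253.7045 227.425 ] 440 [0.5217 0.0364 0.07  ] planes [0.5258 0.0389 0.074 ] [0.5211 0.0363 0.074 ] rot ((253.5540313720703, 227.32431030273438), (36.24608612060547, 12.351606369018555), 17.10272979736328)
225 sq [182.1747 130.3829] 269 [353.4941 257.8431] 427 [ 0.4765 -0.1388  0.0705] planes [ 0.4805 -0.1356  0.074 ] [ 0.4759 -0.1375  0.074 ] rot ((353.5294189453125, 257.88238525390625), (20.858062744140625, 20.858062744140625), 14.03624439239502)
```

Spacing checks out: the keys are about 90 mm apart on a straight line. Triangulated height is 70 mm, or about 4 mm below the stated 74 mm, so I'll find the real contact height by force. Now the move in tool axes.

```bash
cat > rel.py <<'E'
from h import *
from bench import r
from scipy.spatial.transform import Rotation as R
import sys
o=r.get_obs();M=R.from_rotvec(o["orientation"]).as_matrix()
t=np.array([float(a) for a in sys.argv[1:4]])
print("axes x,y,z cols\n",M,"\ntcp",o["tcp_pos"],"F",o["contact_force"],"w",o["grip_width"],"t",o["clock"])
print("shift mm",M.T@(t-o["tcp_pos"])*1000)
E
python3 rel.py 0.4995 -0.0508 0.130; python3 rel.py 0.5225 0.0368 0.13|tail -1; python3 - <<'E'
import numpy as np
a=np.array([.226,-.636]);b=np.array([.4995,-.0508])
print([round(np.linalg.norm(a+(b-a)*s),3) for s in np.linspace(0,1,9)])
E
```

```text
axes x,y,z cols
 [[ 0.9422  0.3352 -0.0007]
 [ 0.3352 -0.9422  0.0015]
 [-0.0001 -0.0016 -1.    ]] 
tcp [ 0.226  -0.6355  0.2304] F [ 0.0055 -0.3702 -0.2002] w 0.08556303548616093 t 0.1
shift mm [ 453.6265 -459.0297  101.1237]
shift mm [ 504.6575 -533.8534  101.2374]
[np.float64(0.675), np.float64(0.62), np.float64(0.571), np.float64(0.531), np.float64(0.5), np.float64(0.48), np.float64(0.474), np.float64(0.482), np.float64(0.502)]
```

View pics/tcrop.png

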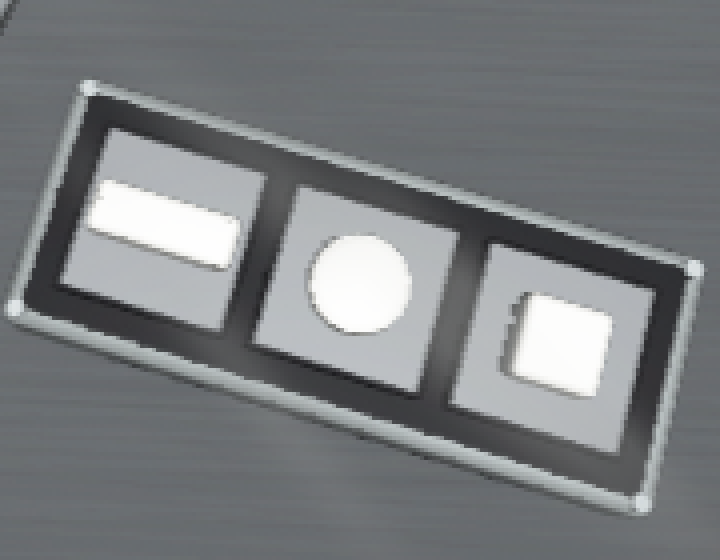

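The crop clearly shows bar, round and square from left to right. I start the approach with the fingers shut.

>>> send_rows(moves=[15, -15, 0, 0, 45, -45, 0, 0, 80, -80, 0, 0, 115, -115, 0, 0, 150, -150, 0, 0, 185, -187, 0, 0, 220, -222, 0, 0, 250, -252, 0, 0], hand=1, newtons=40)

```text
clock: 1.1
tcp_pos: [0.3778, -0.3127, 0.2311]
orientation: [-3.095, -0.536, 0.0]
contact_force: [0.8, -0.6, -0.0]
grip_width: -0.0004
```

```bash
python3 rel.py 0.4995 -0.0508 0.13
```

```text
axes x,y,z cols
 [[ 0.9418  0.3361 -0.0002]
 [ 0.3361 -0.9418  0.0003]
 [-0.0001 -0.0004 -1.    ]] 
tcp [ 0.3778 -0.3127  0.2311] F [ 0.8381 -0.648  -0.0419] w -0.0003548593180524704 t 1.1
shift mm [ 202.6671 -205.769   101.1853]
```

>>> send_rows(moves=[30, -30, 0, 0, 65, -65, 0, 0, 100, -101, 0, 0, 135, -137, 15, 0, 165, -168, 40, 0, 190, -193, 70, 0, 203, -206, 95, 0, 203, -206, 101, 0])

```text
clock: 2.1
tcp_pos: [0.4987, -0.0512, 0.1287]
orientation: [-3.094, -0.539, 0.005]
contact_force: [-0.4, -0.7, -0.4]
grip_width: -0.0001
```

>>> send_rows(moves=[0, 0, 0, 0, 0, 0, 0, 0, 0, 0, 0, 0])

```text
clock: 2.48
tcp_pos: [0.4999, -0.0535, 0.1312]
orientation: [3.095, 0.532, 0.002]
contact_force: [-1.0, -0.2, 0.1]
grip_width: -0.0
```

```bash
python3 rel.py 0.4995 -0.0508 0.082; python3 - <<'E'
from bench import r
import cv2
for n in("scene","top"):
    f=r.grab_frame(n);cv2.imwrite(f"pics/{n}1.png",f["img"][:,:,::-1])
E
```

```text
axes x,y,z cols
 [[ 0.9426  0.3338  0.0016]
 [ 0.3338 -0.9427 -0.0005]
 [ 0.0013  0.001  -1.    ]] 
tcp [ 0.4999 -0.0535  0.1312] F [-0.9911 -0.2017  0.1467] w -8.510705045982845e-06 t 2.475
shift mm [ 0.4631 -2.7642 49.223 ]
```

View pics/scene1.png

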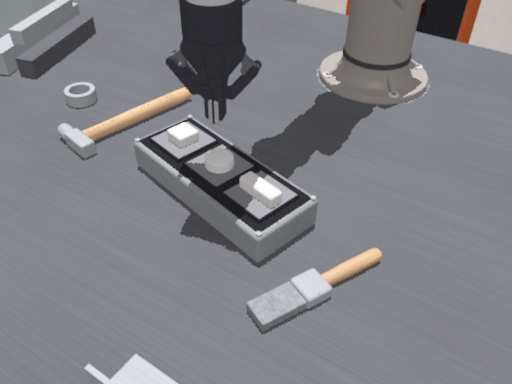

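The shut fingers hover above the round key, tips near pixel (212,122), with the key at (219,158). I descend to just above it.

>>> send_rows(moves=[0, -2, 10, 0, 0, -2, 22, 0, 0, -2, 34, 0, 0, -2, 43, 0, 0, -2, 48, 0, 0, -2, 48, 0, 0, -2, 48, 0])

```text
clock: 3.45
tcp_pos: [0.4992, -0.0507, 0.0826]
orientation: [3.096, 0.534, 0.001]
contact_force: [-0.6, -0.5, 0.6]
grip_width: 0.0001
```

```bash
python3 rel.py 0.4995 -0.0508 0.074; python3 - <<'E'
from bench import r
import cv2
for n in("scene",):
    f=r.grab_frame(n);cv2.imwrite(f"pics/{n}2.png",cv2.resize(f["img"][90:230,130:310,::-1],None,fx=4,fy=4))
E
```

```text
axes x,y,z cols
 [[ 0.9422  0.3352  0.0007]
 [ 0.3352 -0.9422 -0.    ]
 [ 0.0006  0.0003 -1.    ]] 
tcp [ 0.4992 -0.0507  0.0826] F [-0.6079 -0.4927  0.6288] w 6.53363767989742e-05 t 3.45
shift mm [0.2525 0.1562 8.5879]
```

View pics/scene2.png

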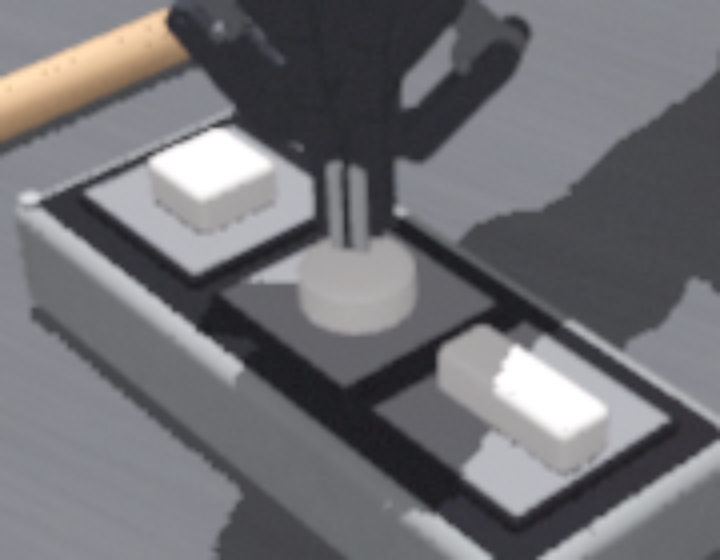

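Fingers are centred over the round key, clear of the square. I step down gently.

>>> send_rows(moves=[0, 0, 3, 0, 0, 0, 5, 0, 0, 0, 5, 0, 0, 0, 5, 0])

```text
clock: 4.0
tcp_pos: [0.4989, -0.0507, 0.0773]
orientation: [3.096, 0.534, 0.0]
contact_force: [-0.2, 0.0, -0.2]
grip_width: 0.0
```

>>> send_rows(moves=[0, 0, 1, 0, 0, 0, 2, 0, 0, 0, 2, 0, 0, 0, 2, 0])

```text
clock: 4.5
tcp_pos: [0.4989, -0.0507, 0.0753]
orientation: [3.096, 0.534, 0.0]
contact_force: [0.7, 0.1, 1.2]
grip_width: -0.0001
```

>>> send_rows(moves=[0, 0, 1, 0, 0, 0, 1, 0, 0, 0, 1, 0])

```text
clock: 4.88
tcp_pos: [0.4989, -0.0507, 0.0743]
orientation: [3.096, 0.534, 0.0]
contact_force: [0.2, -0.2, -0.2]
grip_width: -0.0002
```

>>> send_rows(moves=[0, 0, 1, 0, 0, 0, 1, 0, 0, 0, 1, 0])

```text
clock: 5.25
tcp_pos: [0.499, -0.0508, 0.0735]
orientation: [3.096, 0.534, 0.0]
contact_force: [-0.6, -0.1, 3.5]
grip_width: 0.0002
```

Contact came at z ≈ 0.074, as the text says.

>>> send_rows(moves=[0, 0, 1, 0, 0, 0, 1, 0, 0, 0, 1, 0])

```text
clock: 5.62
tcp_pos: [0.499, -0.0508, 0.0724]
orientation: [3.096, 0.534, 0.0]
contact_force: [-1.5, 0.9, 3.8]
grip_width: -0.0001
```

>>> send_rows(moves=[0, 0, 1, 0, 0, 0, 1, 0, 0, 0, 1, 0])

```text
clock: 6.0
tcp_pos: [0.499, -0.0508, 0.0714]
orientation: [3.096, 0.534, 0.0]
contact_force: [-0.8, -0.2, 5.8]
grip_width: -0.0
```

>>> send_rows(moves=[0, 0, 1, 0, 0, 0, 1, 0, 0, 0, 1, 0])

```text
clock: 6.38
tcp_pos: [0.499, -0.0507, 0.0704]
orientation: [3.096, 0.534, 0.0]
contact_force: [-0.7, -0.9, 5.3]
grip_width: 0.0
```

>>> send_rows(moves=[0, 0, 1, 0, 0, 0, 1, 0, 0, 0, 1, 0])

```text
clock: 6.75
tcp_pos: [0.499, -0.0508, 0.0694]
orientation: [3.096, 0.534, 0.0]
contact_force: [-1.2, 0.1, 4.8]
grip_width: 0.0006
```

>>> send_rows(moves=[0, 0, 1, 0, 0, 0, 1, 0, 0, 0, 1, 0])

```text
clock: 7.12
tcp_pos: [0.499, -0.0507, 0.0683]
orientation: [-3.096, -0.534, -0.0]
contact_force: [-1.5, 0.6, 3.7]
grip_width: -0.0002
```

>>> send_rows(moves=[0, 0, 1, 0, 0, 0, 1, 0, 0, 0, 1, 0])

```text
clock: 7.5
tcp_pos: [0.4989, -0.0507, 0.0672]
orientation: [-3.096, -0.534, -0.0]
contact_force: [-0.1, -0.0, 2.9]
grip_width: 0.0001
```

The force peaked near 5.8 N about 3 mm down and has fallen to 2.9 N about 6.8 mm down, so the round key has clicked. Lift off.

>>> send_rows(moves=[0, 0, -3, 0, 0, 0, -8, 0, 0, 0, -18, 0, 0, 0, -30, 0, 0, 0, -40, 0, 0, 0, -40, 0, 0, 0, -40, 0])

```text
clock: 8.38
tcp_pos: [0.4987, -0.0508, 0.1072]
orientation: [3.096, 0.534, -0.0]
contact_force: [0.0, 0.3, -0.3]
grip_width: 0.0
```

```bash
python3 rel.py 0.5217 0.0366 0.107; python3 - <<'E'
from bench import r
import cv2
for n in("scene",):
    f=r.grab_frame(n);cv2.imwrite(f"pics/{n}3.png",cv2.resize(f["img"][90:230,130:310,::-1],None,fx=4,fy=4))
E
```

```text
axes x,y,z cols
 [[ 0.9422  0.3351 -0.0002]
 [ 0.3351 -0.9422 -0.0001]
 [-0.0002  0.     -1.    ]] 
tcp [ 0.4987 -0.0508  0.1072] F [ 0.0112  0.338  -0.332 ] w 1.971020752200517e-05 t 8.375
shift mm [ 50.9449 -74.6445   0.2203]
```

View pics/scene3.png

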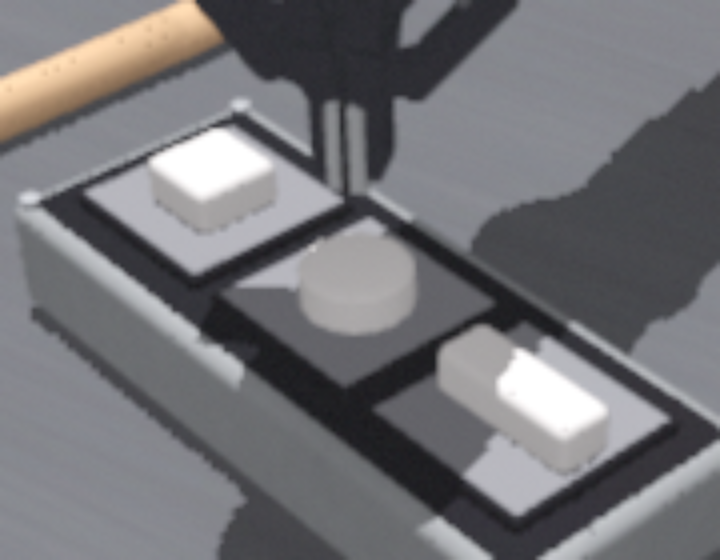

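The round key stands up again (centre about (357,265) in the crop). On to the bar.

>>> send_rows(moves=[8, -12, 0, 0, 25, -37, 0, 0, 42, -62, 0, 0, 51, -75, 0, 0, 51, -75, 10, 0, 51, -75, 20, 0, 51, -75, 26, 0, 51, -75, 26, 0])

```text
clock: 9.43
tcp_pos: [0.5211, 0.0361, 0.0805]
orientation: [3.096, 0.532, -0.003]
contact_force: [0.8, -0.3, 0.4]
grip_width: 0.0
```

>>> send_rows(moves=[0, 0, 0, 0, 0, 0, 0, 0])

```text
clock: 9.68
tcp_pos: [0.5221, 0.0369, 0.0816]
orientation: [3.096, 0.534, 0.001]
contact_force: [-0.6, -0.1, 0.7]
grip_width: 0.0
```

```bash
python3 rel.py 0.5217 0.0366 0.074; python3 - <<'E'
from bench import r
import cv2
for n in("scene",):
    f=r.grab_frame(n);cv2.imwrite(f"pics/{n}4.png",cv2.resize(f["img"][90:230,150:330,::-1],None,fx=4,fy=4))
E
```

```text
axes x,y,z cols
 [[ 0.9422  0.335   0.0007]
 [ 0.335  -0.9422  0.    ]
 [ 0.0007  0.0002 -1.    ]] 
tcp [0.5221 0.0369 0.0816] F [-0.6035 -0.0871  0.7411] w 1.3077410927115064e-05 t 9.675
shift mm [-0.4437  0.1628  7.6311]
```

View pics/scene4.png

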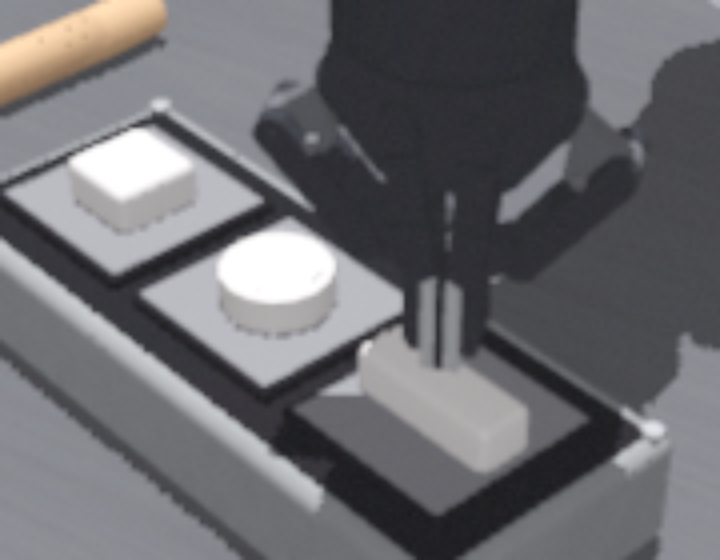

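The fingers are over the bar's middle, around (440,365) in the crop. Step down.

>>> send_rows(moves=[0, 0, 3, 0, 0, 0, 6, 0, 0, 0, 6, 0, 0, 0, 6, 0])

```text
clock: 10.22
tcp_pos: [0.5218, 0.0371, 0.0753]
orientation: [-3.096, -0.534, 0.0]
contact_force: [-0.1, -0.0, -0.0]
grip_width: 0.0001
```

>>> send_rows(moves=[0, 0, 1, 0, 0, 0, 2, 0, 0, 0, 2, 0, 0, 0, 2, 0])

```text
clock: 10.72
tcp_pos: [0.5219, 0.037, 0.0735]
orientation: [3.096, 0.534, 0.0]
contact_force: [-0.4, -0.1, 2.9]
grip_width: -0.0
```

>>> send_rows(moves=[0, 0, 1, 0, 0, 0, 2, 0, 0, 0, 2, 0, 0, 0, 2, 0])

```text
clock: 11.22
tcp_pos: [0.5219, 0.037, 0.0715]
orientation: [3.096, 0.534, 0.0]
contact_force: [-1.2, -0.3, 5.6]
grip_width: 0.0001
```

>>> send_rows(moves=[0, 0, 1, 0, 0, 0, 1, 0, 0, 0, 1, 0])

```text
clock: 11.6
tcp_pos: [0.5219, 0.037, 0.0705]
orientation: [3.096, 0.534, 0.0]
contact_force: [-0.4, 0.6, 5.8]
grip_width: -0.0001
```

>>> send_rows(moves=[0, 0, 1, 0, 0, 0, 1, 0, 0, 0, 1, 0])

```text
clock: 11.98
tcp_pos: [0.5219, 0.037, 0.0694]
orientation: [3.096, 0.534, 0.0]
contact_force: [-0.5, 0.5, 5.4]
grip_width: -0.0001
```

>>> send_rows(moves=[0, 0, 1, 0, 0, 0, 1, 0, 0, 0, 1, 0])

```text
clock: 12.35
tcp_pos: [0.5219, 0.037, 0.0683]
orientation: [-3.096, -0.534, -0.0]
contact_force: [-0.0, -1.3, 4.0]
grip_width: -0.0003
```

>>> send_rows(moves=[0, 0, 1, 0, 0, 0, 1, 0, 0, 0, 1, 0])

```text
clock: 12.72
tcp_pos: [0.5219, 0.037, 0.0673]
orientation: [-3.096, -0.534, -0.0]
contact_force: [0.3, -0.5, 2.7]
grip_width: -0.0003
```

The bar gave the same click signature, down to 2.7 N about 6.7 mm down. Lift off.

>>> send_rows(moves=[0, 0, -3, 0, 0, 0, -8, 0, 0, 0, -20, 0, 0, 0, -40, 0, 0, 0, -60, 0, 0, 0, -70, 0, 0, 0, -70, 0, 0, 0, -70, 0])

```text
clock: 13.72
tcp_pos: [0.5213, 0.0369, 0.1367]
orientation: [3.096, 0.534, -0.002]
contact_force: [-0.0, 0.1, -1.2]
grip_width: 0.0002
```

>>> send_rows(moves=[0, 0, 0, 0, 0, 0, 0, 0, 0, 0, 0, 0])

```text
clock: 14.1
tcp_pos: [0.5217, 0.037, 0.1371]
orientation: [-3.096, -0.534, 0.001]
contact_force: [0.7, 0.3, -0.8]
grip_width: 0.0003
```

```bash
python3 - <<'E'
from bench import r
import cv2
f=r.grab_frame("scene");cv2.imwrite("pics/scene5.png",cv2.resize(f["img"][90:230,150:330,::-1],None,fx=4,fy=4));o=r.get_obs();print(o["contact_force"],o["qvel"])
E
```

```text
[ 0.78286707  0.57706792 -0.12988065] [ 0.00030635 -0.00138371  0.00095729 -0.00223286 -0.0004281   0.00130363
  0.00024855]
```

View pics/scene5.png

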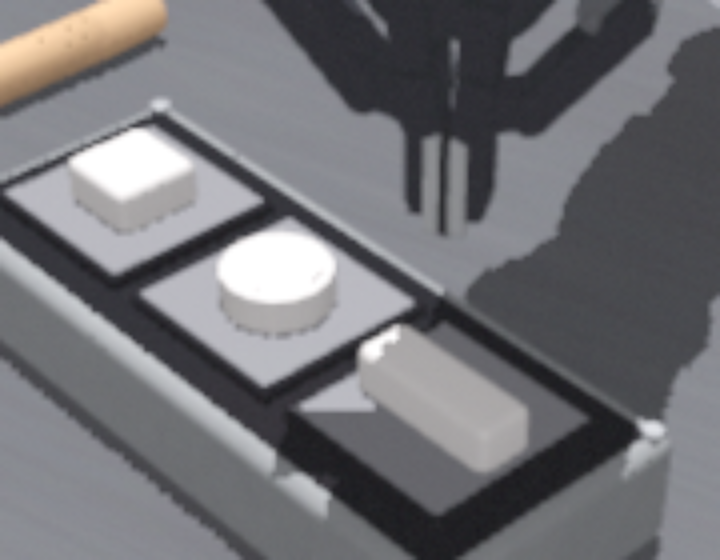

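All three keys are up: square near (133,175), round (277,275) and bar (443,395) in the crop. The gripper is clear and still.

```bash
python3 -c "
from bench import r
print(r.hand_in())"
```

```text
the job is handed in; nothing more can be done
None
```

I pressed the round key through its click and let it up, then did the same with the bar key, and handed the job in at about 14 s. I never touched the square key. The hand-in gave no verdict.

- **Round key:** I felt contact at about 74 mm. The force peaked at 5.8 N about 3 mm down, then fell to 2.9 N at about 6.8 mm, where I stopped.
- **Bar key:** The force again peaked at 5.8 N, then fell to 2.7 N at about 6.7 mm, where I stopped.
- **Last checks:** The final picture shows all three keys standing. The fingers were about 63 mm above the key tops, the arm was still, and the force readings were within noise (under 1 N).
- **Disagreement:** Triangulating from the two cameras put the key tops at 69 to 70 mm, against 74 mm in the text. That was probably calibration error, as contact by force agreed with 74 mm. I judged the press depths from the measured tool height above that contact point, not from the pictures.

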